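# Set out the rivet-setting place on a leather bench

### The job

Set out this leather bench for riveting: put the steel anvil block on the middle of the near half of the black rubber pad (the robot's side of its white line), stand the brass die upright on the middle of the anvil, and lay the beeswax puck flat behind the anvil, on the middle of the pad's far half. Stand the red-capped jar on the middle of the round cork coaster and the steel tin on the middle of the square blue coaster. Leave the thread spool and the hammer where they lie.

Things in the scene. Friction and masses are not known exactly. Their poses are not given: they have to be found in the camera images.
- anvil: loose bright steel block, 50 x 50 mm and 25 mm high, about 0.5 kg; origin at the centre of its underside, x and y along its sides, z up
- die: loose brass setting die, 34 mm high, upright: round foot 36 mm in diameter and 8 mm high, above it a round stem 24 mm in diameter from 10 mm up to the top, to grip it by; origin at the centre of its underside, z up
- wax: loose yellow beeswax puck, hard, 44 mm in diameter and 20 mm high, lying flat; origin at the centre of its underside, z up
- jar: loose closed amber glass jar with a red cap, standing, 48 mm in diameter and 75 mm high overall; the straight body below the cap can be gripped anywhere up to 54 mm above its foot, the cap (42 mm) is narrower; origin at the centre of its underside, z up
- tin: loose closed steel tin, standing, 53 mm in diameter and 60 mm high, with a thin dark band 45 to 49 mm up; origin at the centre of its underside, z up
- pad: black rubber pad fixed to the bench, 200 mm along its x by 100 mm along its y, 6 mm thick, a white line across its middle; origin at the centre of its underside; its x axis points away from the robot (turned up to 0.5 rad), so the middle of the near half is at x = -50 mm and that of the far half at x = +50 mm, both at y = 0
- cork: round cork coaster fixed to the bench, 84 mm in diameter, 4 mm thick; origin at the centre of its underside
- felt: square blue coaster of hard felt fixed to the bench, 84 x 84 mm, 4 mm thick; origin at the centre of its underside, x and y along its sides
- spool: bystander: loose spool of dark thread with white plastic ends, standing, 36 mm in diameter, 48 mm high; origin at the centre of its underside
- hammer: bystander: loose hammer lying flat at the near left of the work, 240 mm long and 26 mm high, wooden handle along its x axis with the steel head (about 90 mm across) at the +x end; origin at the underside, half way along
There are look-alikes about, which are no part of the job. Several things have the shape of the die; the one meant has the colours described above.

How it is judged:
At the end, for the whole second after the job is handed in: Anvil and wax flat on the pad, within 15 mm along and across of the middle of its near and far half; die on the anvil within 10 mm of its centre; jar on cork, tin on blue coaster within 15 mm of centre; all resting on their supports (3 mm in height), upright within 0.1 rad, at rest (z of anvil in the frame of pad between 0.003 and 0.009 m and angle between each of anvil, die, wax, jar, tin's own z axis and vertical below 0.1 rad and linear speed of each of anvil, die, wax, jar, tin below 0.02 m/s and x of anvil in the frame of pad between -0.065 and -0.035 m and y of anvil in the frame of pad between -0.015 and 0.015 m and z of die in the frame of anvil between 0.022 and 0.028 m and horizontal distance between die and anvil below 0.01 m and z of wax in the frame of pad between 0.003 and 0.009 m and x of wax in the frame of pad between 0.035 and 0.065 m and y of wax in the frame of pad between -0.015 and 0.015 m and z of jar in the frame of cork between 0.001 and 0.007 m and horizontal distance between jar and cork below 0.015 m and z of tin in the frame of felt between 0.001 and 0.007 m and horizontal distance between tin and felt below 0.015 m); the robot touches nothing.
It fails at once if the thread spool is moved by more than 30 mm (distance of spool from where it was at the start of the episode above 0.03 m).
It fails at once if the hammer is moved by more than 30 mm (distance of hammer from where it was at the start of the episode above 0.03 m).
It also fails if it takes over 131 s, if anything falls off the work surface, if the arm or the gripper's body presses on something with over 40 N, if the wrist force passes 120 N, or if a joint passes its speed limit or range.

### The arm

A 6-joint arm with a two-finger parallel gripper is mounted at the origin on the work surface. World frame = base frame: x ahead of the robot, y to its left, z up, the work surface at z = 0. Lengths are in m, angles in rad, forces in N, time in s.
With the tool pointing down it reaches from about 0.25 to 0.8 m from the base axis. Payload 8.5 kg.
Tool frame: the origin (TCP) lies midway between the tips of the shut fingers; the grasp point (between the pads) lies 19 mm behind it; z points along the fingers, y is the line along which they close (so a half turn about z gives the same grasp; the last joint's range is limited). The gripper opens to 85 mm and grips with 20 to 120 N. Pads are 22 mm wide; open, the fingers measure 114 mm over their backs; the gripper's body (76 mm by 85 mm) begins 54 mm behind the grasp point. The pads swing forward as they close: fully open they stand 13 mm farther back than shut.
Start: joints at [-1.206, 0.238, -0.013, 1.319, 0, 1.571], TCP at [0.187, -0.49, 0.231] pointing down, gripper open.
Joint ranges: [-2.66, 2.66], [-1.03, 1.9], [-1.14, 1.46], [-1.82, 2.27], [-1.45, 1.34], [-3.14, 3.14]. Speed limits (rad/s): [2.22, 2.22, 2.79, 3.14, 3.14, 3.14].

### API

Orientations are given as a unit quaternion [w, x, y, z].
In Python, from station import manip gives the robot as it stands.
- The arm moves only by the tool move_arm, never from a script. Its argument "increments" is one flat list of numbers, 7 for each row, row after row: the turn, a rotation vector about the world's x, y, z in rad, then the shift along the world's x, y, z in cm, then the finger opening in cm, from 0 to 8.54. A call has 1 to 12 rows; each row shifts and turns the commanded pose from where the row before left it; what a row does not reach is not made up. A row lasts 1/10 s, in which the tool goes at most 50 mm and 8.59 degrees, less where a joint would pass 70% of its speed; a pose out of reach is approached as far as the arm can. A call is refused whole if a number of a shift passes 5 or a number of a turn 0.15, either way. A call with a gripper value outside its range is refused whole. The fingers move at their own pace and stop on an object; the grip force is fixed at half the most. Time passes only in rows, so rows that do not move let the fingers close. It gives the time, the measured TCP pose, the force, the opening and the grip force at its end, in the units of the state.
- manip.observe(): the state, without advancing time (a new reading comes with each control period).
- manip.snapshot(name): name is "scene" or "top" or "wrist"; returns the picture (420x560x3 uint8, blue, green, red); there is no depth.
- manip.get_calibration(name): a dict with "fx", "fy", "cx", "cy" (pixels), "dist" ([k1, k2, p1, p2, k3] as OpenCV has them; the pictures are not rectified), "R" (3x3) and "t" (3): a world point X has camera coordinates R X + t; the wrist camera has in their place "hand_eye" (4x4, takes a point from camera to tool coordinates, whose origin is the TCP and whose axes are the flange's). Camera axes: x right, y down, z forward; pixel columns grow to the right and rows downward; lengths in m; the calibration is good to about 2 mm. A picture is of the moment at which its call begins: read the wrist's pose just before it. get_calibration takes no time and is no camera call.
- manip.job_done(): hands the job in; it is judged then, once.
The state is a dict: "time": time; "joint_positions": joint angles; "joint_velocities": joint speeds; "effort": joint torques, N m; "position": TCP position; "orientation": TCP orientation; "force": force on the tool from outside, world axes, zero at the start; "torque": the same for the moment, N m; "width": opening from 0.0 (shut) to 1.0 (fully open); "grip_force": force on a finger pad.
Only numpy, scipy, OpenCV 4.12 (cv2) and the standard library are available. Lean on these libraries where they do the work, as an engineer would, in place of code of your own. Each camera call takes 0.05 s, during which the arm holds its last target. There are 200 camera calls.

## Working session

There is one attempt and no reset: what is moved stays moved. The work goes in short steps, Python scripts to look and compute and a tool call to move; the robot and the scene stay as the last step left them, time stands still between calls to the robot, and variables do not carry over. Pictures are saved under pics/ and viewed, at most 14 in all, crops included, and the job is handed in when it is done.

Besides the shell and the picture viewer there is one more tool, called as a command line: name --argument value ..., lists and objects as JSON in quotes. move_arm: Moves the arm, as the interface text tells. Its arguments: {"type":"object","properties":{"increments":{"type":"array"}},"required":["increments"]}

```bash
mkdir -p pics
python3 - <<'E'
from station import manip
import cv2
for n in("top","scene"):
    cv2.imwrite(f"pics/{n}0.png",manip.snapshot(n)); c=manip.get_calibration(n); print(n,c)
print(manip.get_calibration("wrist")); print(manip.observe())
E
```

```text
top {'fx': 444.6197120337959, 'fy': 444.6197120337959, 'cx': 279.7849757862488, 'cy': 214.37911933391922, 'dist': array([-0.06169542,  0.        ,  0.        ,  0.        ,  0.        ]), 'R': array([[-0.01794013, -0.9997057 , -0.01632993],
       [-0.99751377,  0.01900927, -0.06785967],
       [ 0.06815012,  0.01507192, -0.99756123]]), 't': array([0.00456966, 0.5095207 , 0.9691875 ])}
scene {'fx': 400.8377202378984, 'fy': 400.8377202378984, 'cx': 279.9100450345366, 'cy': 214.1805952210254, 'dist': array([-0.01118457,  0.        ,  0.        ,  0.        ,  0.        ]), 'R': array([[ 0.88278548,  0.46910347, -0.02513412],
       [ 0.24932571, -0.51319747, -0.82125821],
       [-0.39815384,  0.71872824, -0.57000284]]), 't': array([-0.44512544, -0.095559  ,  1.12252642])}
{'fx': 346.2289302392772, 'fy': 346.2289302392772, 'cx': 280.77108942212436, 'cy': 210.2644510471919, 'dist': array([-0.08298607,  0.        ,  0.        ,  0.        ,  0.        ]), 'hand_eye': array([[-1.38211687e-03, -9.56918614e-01, -2.90352986e-01,
         7.28690669e-02],
       [ 9.99999013e-01, -1.24908746e
[... 248 characters left out ...]
ns': array([-1.20598421e+00,  2.38761559e-01, -1.41654461e-02,  1.31919151e+00,
        3.90867714e-05,  1.57081543e+00]), 'joint_velocities': array([ 4.33731325e-04, -1.33476389e-03,  1.69534343e-03, -5.92994042e-04,
        9.70269480e-05,  1.53401700e-03]), 'effort': array([-4.01473346e-05, -5.39722395e+01,  3.46998596e+01,  1.34692836e-02,
       -7.59692171e-05, -1.42310569e-06]), 'position': array([ 0.18718664, -0.49010342,  0.23072227]), 'orientation': array([-6.53672762e-04,  9.83411610e-01,  1.81386789e-01, -1.00707441e-04]), 'force': array([0.12956667, 0.5218375 , 0.64451487]), 'torque': array([-0.01857655, -0.01438835, -0.00758174]), 'grip_force': 0.0, 'width': 0.9978841835976393}
```

View pics/top0.png

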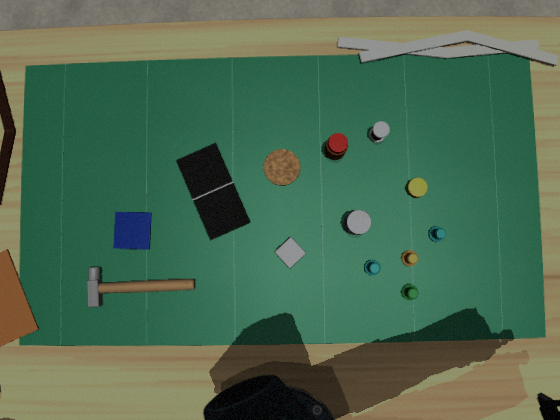

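View pics/scene0.png

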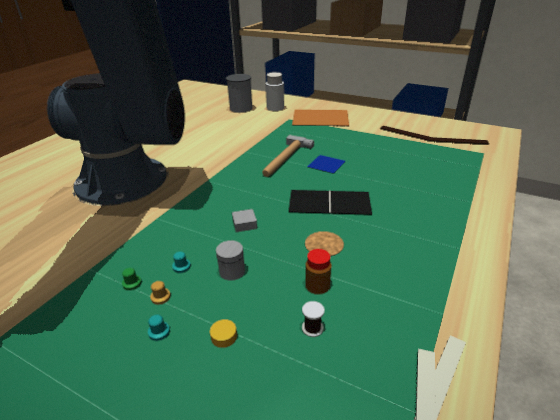

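The top view shows the pad at about (213,191), cork (282,167), felt (132,230), anvil (290,253), jar (337,146), tin (358,222), wax (417,187), spool (380,131) and hammer (140,287).
There are four die shapes: teal (372,267), teal (437,234), orange-brass (410,258) and green (411,293). The one at (410,258) fits "brass", so I'll confirm it enlarged.

```bash
cat > h.py <<'E'
import numpy as np,cv2
from station import manip
def world(n,uv,z):
    c=manip.get_calibration(n); K=np.array([[c['fx'],0,c['cx']],[0,c['fy'],c['cy']],[0,0,1]])
    p=cv2.undistortPoints(np.array(uv,float).reshape(-1,1,2),K,c['dist'])[:,0]
    if n=="wrist":
        s=manip.observe(); w,x,y,zz=s['orientation']
        from scipy.spatial.transform import Rotation as Ro
        T=np.eye(4);T[:3,:3]=Ro.from_quat([x,y,zz,w]).as_matrix();T[:3,3]=s['position']
        M=T@c['hand_eye'];Rw,o=M[:3,:3],M[:3,3]
    else: Rw=c['R'].T;o=-Rw@c['t']
    d=np.c_[p,np.ones(len(p))]@Rw.T
    return (o+d*((z-o[2])/d[:,2])[:,None])[:,:2]
E
python3 - <<'E'
import cv2,numpy as np
from h import world
im=cv2.imread("pics/top0.png")
def crop(x0,y0,w,h,k,n): cv2.imwrite(n,cv2.resize(im[y0:y0+h,x0:x0+w],None,fx=k,fy=k,interpolation=cv2.INTER_CUBIC))
crop(360,210,100,100,6,"pics/dies.png"); crop(260,100,180,170,3.5,"pics/things.png")
hsv=cv2.cvtColor(im,cv2.COLOR_BGR2HSV)
H,S,V=cv2.split(hsv)
def seg(m,roi,z,name):
    x0,y0,x1,y1=roi; k=np.zeros_like(H); k[y0:y1,x0:x1]=(m[y0:y1,x0:x1]*255)
    k=cv2.morphologyEx(k,cv2.MORPH_CLOSE,np.ones((5,5)))
    c=max(cv2.findContours(k,0,2)[0],key=cv2.contourArea)
    M=cv2.moments(c);ctr=(M['m10']/M['m00'],M['m01']/M['m00'])
    box=cv2.boxPoints(cv2.minAreaRect(c)); W=world("top",box,z); e=np.diff(W[:3],axis=0)
    print(name,np.round(ctr,1),np.round(world("top",[ctr],z)[0],4),"sides",np.round(np.linalg.norm(e,axis=1),4),"ang",np.round(np.arctan2(e[:,1],e[:,0]),3))
ngreen=~((H>60)&(H<90)&(S>100))
seg(V<45,(165,130,260,250),.006,"pad")
seg((H>105)&(H<135)&(S>120),(100,200,165,260),.004,"felt")
seg(ngreen&(H<35),(255,140,310,195),.004,"cork")
seg(S<60,(265,230,315,275),.025,"anvil")
seg((H>20)&(H<35)&(S>120),(400,170,435,205),.02,"wax")
seg(((H<8)|(H>172))&(S>120)&(V>90),(320,125,355,165),.075,"jarcap")
seg(S<60,(340,205,378,242),.06,"tin")
seg((H>8)&(H<28)&(S>120),(395,245,425,272),.034,"die")
E
```

```text
pad [212.7 190.9] [0.5663 0.146 ] sides [0.1003 0.1985] ang [-1.181 -2.746]
felt [132.1 230. ] [0.4812 0.3316] sides [0.0836 0.0816] ang [-1.59  -3.141]
cork [281.6 166.7] [ 0.6187 -0.0106] sides [0.0796 0.0802] ang [-1.592  3.12 ]
anvil [289.9 252. ] [ 0.426  -0.0256] sides [0.0496 0.0495] ang [-0.804 -2.375]
wax [416.7 187.2] [ 0.5642 -0.3105] sides [0.0426 0.0426] ang [-1.588  3.099]
jarcap [337.9 142.2] [ 0.6562 -0.1312] sides [0.0381 0.0387] ang [-1.59  3.11]
tin [357.1 222. ] [ 0.4873 -0.169 ] sides [0.0574 0.0509] ang [-1.59  3.11]
die [409.2 257.8] [ 0.4087 -0.2842] sides [0.0328 0.0303] ang [-1.592  3.107]
```

View pics/dies.png

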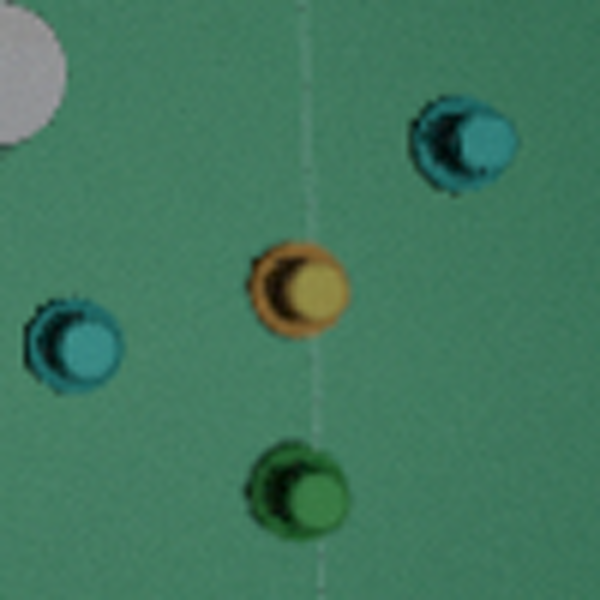

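View pics/things.png

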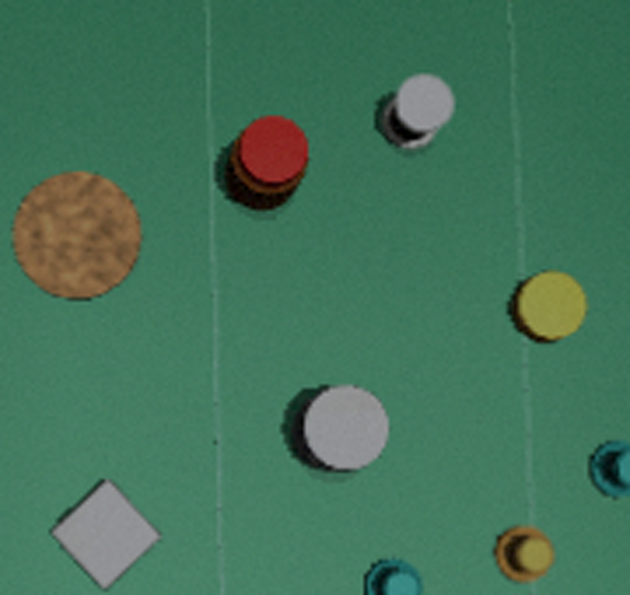

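The enlarged crop confirms it: the middle piece, with an orange foot and gold stem top at crop (319,291), is brass. The other three are teal, teal and green. In the second crop the jar cap is centred at (274,149), the tin top at (346,428) and the wax at (552,306).

Run:
```python
from h import *
for n,uv,z in (("die top",(412.8,258.1),.034),("die foot",(409.7,258.0),.008),("jar",(338,142.3),.075),("tin",(358.5,221.9),.06),("spool",(381.1,128.8),.048),("wax",(416.7,187.2),.02),("teal2",(440.8,233.6),.034),("teal1",(374.4,267.9),.034)):
    print(n,np.round(world("top",[uv],z)[0],4))
# scene cross-check: reproject
c=manip.get_calibration("scene");K=np.array([[c['fx'],0,c['cx']],[0,c['fy'],c['cy']],[0,0,1]])
for n,X in (("anvil",(.426,-.0256,.025)),("wax",(.5642,-.3105,.02)),("cork",(.6187,-.0106,.004)),("jar",(.656,-.131,.075)),("pad",(.5663,.146,.006))):
    print(n,cv2.projectPoints(np.array([X]),cv2.Rodrigues(c['R'])[0],c['t'],K,c['dist'])[0].ravel().round(1))
```

```text
die top [ 0.4078 -0.292 ]
die foot [ 0.4073 -0.2924]
jar [ 0.6559 -0.1315]
tin [ 0.4875 -0.1719]
spool [ 0.6904 -0.2298]
wax [ 0.5641 -0.3105]
teal2 [ 0.4597 -0.3554]
teal1 [ 0.3884 -0.2078]
anvil [244.3 215.6]
wax [223.6 327.7]
cork [324.3 242.3]
jar [319.  254.9]
pad [329.3 200.4]
```

move_arm --increments '[0, 0, 0.034, 2, 3.87, -0.6, 8.5, 0, 0, 0.034, 2, 3.87, -0.6, 8.5, 0, 0, 0.034, 2, 3.87, -0.6, 8.5, 0, 0, 0.034, 2, 3.87, -0.6, 8.5, 0, 0, 0.034, 2, 3.87, -0.6, 8.5, 0, 0, 0.034, 2, 3.87, -0.6, 8.5, 0, 0, 0.034, 2, 3.87, -0.6, 8.5, 0, 0, 0.034, 2, 3.87, -0.6, 8.5, 0, 0, 0.034, 2, 3.87, -0.6, 8.5, 0, 0, 0.034, 2, 3.87, -0.6, 8.5, 0, 0, 0.034, 2, 3.87, -0.6, 8.5, 0, 0, 0, 0, 0, 0, 8.5]'

```text
time: 1.3
position: [0.4086, -0.0608, 0.1645]
orientation: [-0.001, 0.931, 0.364, -0.0]
force: [-1.1, -0.3, 0.2]
width: 0.994
grip_force: 0.0
```

```bash
cat >> h.py <<'E'
def st(*targets):
    s=manip.observe(); w,x,y,z=s['orientation']
    ya=2*np.arctan2(y,x)-np.pi/2
    print("t%.1f"%s['time'],"pos",np.round(s['position']*100,2),"yang %.3f"%ya,"q1 %.2f q6 %.2f"%(s['joint_positions'][0],s['joint_positions'][5]),"w %.3f gf %.0f"%(s['width'],s['grip_force']),"F",np.round(s['force'],1))
    for t in targets: print(" to",t,np.round(np.array(t)*100-s['position'][:len(t)]*100,2))
E
python3 -c "
from h import *
st((.426,-.0256,.001))
im=manip.snapshot('wrist');cv2.imwrite('pics/w1.png',im)"
```

```text
t1.3 pos [40.86 -6.08 16.45] yang -0.825 q1 -0.15 q6 2.25 w 0.994 gf 0 F [-1.1 -0.3  0.2]
 to (0.426, -0.0256, 0.001) [  1.74   3.52 -16.35]
```

View pics/w1.png

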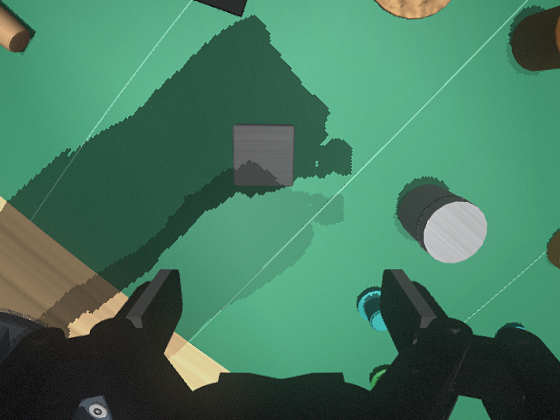

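The wrist view shows the anvil top square with the gripper, corners about (233,125) to (294,186). I'll compare that with the top view.

```bash
python3 -c "
from h import *
W=world('wrist',[(233,125),(294,125),(294,186),(234,186)],.025);print(W.round(4),W.mean(0))"
```

```text
[[ 0.4243  0.0054]
 [ 0.4572 -0.0305]
 [ 0.4208 -0.0645]
 [ 0.3869 -0.0276]] [ 0.42231403 -0.02928204]
```

```bash
python3 -c "
from h import *
st((.425,-.0257,.001))"
```

```text
t1.4 pos [40.76 -6.25 16.47] yang -0.827 q1 -0.15 q6 2.25 w 0.991 gf 0 F [-0.5 -1.1  0.3]
 to (0.425, -0.0257, 0.001) [  1.74   3.68 -16.37]
```

move_arm --increments '[0, 0, 0.01, 0.9, 1.93, -3, 8.5, 0, 0, 0.01, 0.9, 1.93, -3, 8.5, 0, 0, 0, 0, 0, -3, 8.5, 0, 0, 0, 0, 0, -3, 8.5, 0, 0, 0, 0, 0, -2.5, 8.5, 0, 0, 0, 0, 0, -1.3, 8.5, 0, 0, 0, 0, 0, -0.5, 8.5, 0, 0, 0, 0, 0, 0, 8.5, 0, 0, 0, 0, 0, 0, 8.5]'

```text
time: 2.25
position: [0.4257, -0.0266, 0.0029]
orientation: [0.0, 0.929, 0.37, 0.0]
force: [0.5, 0.5, 0.3]
width: 0.994
grip_force: 0.0
```

```bash
python3 -c "
from h import *
st((.425,-.0257,.001))"
```

```text
t2.2 pos [42.57 -2.66  0.29] yang -0.813 q1 -0.06 q6 2.32 w 0.994 gf 0 F [0.5 0.5 0.3]
 to (0.425, -0.0257, 0.001) [-0.07  0.09 -0.19]
```

move_arm --increments '[0, 0, 0, 0, 0, -0.1, 4, 0, 0, 0, 0, 0, 0, 4, 0, 0, 0, 0, 0, 0, 4, 0, 0, 0, 0, 0, 0, 4, 0, 0, 0, 0, 0, 0, 4, 0, 0, 0, 0, 0, 0, 4, 0, 0, 0, 0, 0, 0, 4, 0, 0, 0, 0, 0, 0, 4]'

```text
time: 3.05
position: [0.4256, -0.026, 0.0021]
orientation: [0.0, 0.929, 0.37, 0.0]
force: [-1.3, -0.7, 10.1]
width: 0.573
grip_force: 61.3
```

```bash
python3 -c "
from h import *
st((.5202,.1268,.13))"
```

```text
t3.0 pos [42.56 -2.6   0.21] yang -0.812 q1 -0.06 q6 2.32 w 0.573 gf 61 F [-1.3 -0.7 10.1]
 to (0.5202, 0.1268, 0.13) [ 9.46 15.28 12.79]
```

move_arm --increments '[0, 0, 0, 0, 0, 1, 4, 0, 0, 0, 0, 0, 2, 4, 0, 0, 0, 0, 0, 3, 4, 0, 0, -0.062, 1.57, 2.55, 1, 4, 0, 0, -0.062, 1.57, 2.55, 0, 4, 0, 0, -0.062, 1.57, 2.55, 0, 4, 0, 0, -0.062, 1.57, 2.55, 0, 4, 0, 0, -0.062, 1.57, 2.55, 0, 4, 0, 0, -0.062, 1.57, 2.55, 0, 4, 0, 0, 0, 0, 0, 0, 4, 0, 0, 0, 0, 0, 0, 4]'

```text
time: 4.15
position: [0.519, 0.1272, 0.0711]
orientation: [0.0, 0.981, 0.193, -0.001]
force: [-0.5, -0.4, -5.2]
width: 0.568
grip_force: 64.4
```

```bash
python3 -c "
from h import *
st((.5202,.1268,.009))"
```

```text
t4.2 pos [51.9  12.72  7.11] yang -1.182 q1 0.24 q6 2.99 w 0.568 gf 64 F [-0.5 -0.4 -5.2]
 to (0.5202, 0.1268, 0.009) [ 0.12 -0.04 -6.21]
```

move_arm --increments '[0, 0, 0, 0.1, 0, -2.5, 4, 0, 0, 0, 0, 0, -2, 4, 0, 0, 0, 0, 0, -1.2, 4, 0, 0, 0, 0, 0, -0.5, 4, 0, 0, 0, 0, 0, -0.1, 4, 0, 0, 0, 0, 0, 0, 4, 0, 0, 0, 0, 0, 0, 7, 0, 0, 0, 0, 0, 0, 7, 0, 0, 0, 0, 0, 0, 7, 0, 0, 0, 0, 0, 0, 7]'

```text
time: 5.15
position: [0.5208, 0.127, 0.0087]
orientation: [-0.0, 0.981, 0.192, 0.0]
force: [0.4, -0.5, 0.5]
width: 0.818
grip_force: 0.0
```

```bash
python3 -c "
from h import *
st((.5641,-.3105,.15))"
```

```text
t5.2 pos [52.08 12.7   0.87] yang -1.184 q1 0.24 q6 2.99 w 0.818 gf 0 F [ 0.4 -0.5  0.5]
 to (0.5641, -0.3105, 0.15) [  4.33 -43.75  14.13]
```

move_arm --increments '[0, 0, 0, 0, 0, 3, 7, 0, 0, 0, 0, 0, 4.5, 7, 0, 0, 0, 0, 0, 4.5, 7, 0, 0, 0, 0.5, -4.9, 0, 7, 0, 0, 0, 0.5, -4.9, 0, 7, 0, 0, 0, 0.5, -4.9, 0, 7, 0, 0, 0, 0.5, -4.9, 0, 7, 0, 0, 0, 0.5, -4.9, 0, 7, 0, 0, 0, 0.5, -4.9, 0, 7, 0, 0, 0, 0.5, -4.9, 0, 7, 0, 0, 0, 0.4, -4.7, 0, 7, 0, 0, 0, 0.4, -4.7, 0, 7]'

```text
time: 6.35
position: [0.5634, -0.3122, 0.1284]
orientation: [0.0, 0.981, 0.192, 0.0]
force: [1.1, -0.7, 0.8]
width: 0.819
grip_force: 0.0
```

```bash
python3 -c "
from h import *
manip.snapshot('top')
manip.snapshot('top')
cv2.imwrite('pics/w2.png',manip.snapshot('wrist'))
st((.5641,-.3105,.001))"
```

```text
t6.5 pos [ 56.32 -31.3   12.77] yang -1.188 q1 -0.51 q6 2.25 w 0.822 gf 0 F [-0.2  0.  -0.8]
 to (0.5641, -0.3105, 0.001) [  0.09   0.25 -12.67]
```

View pics/w2.png

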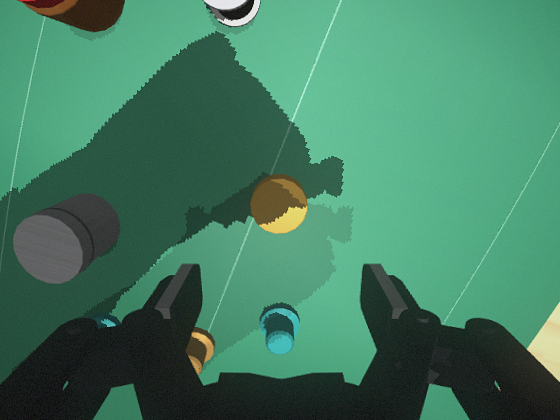

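The wax is centred between the fingers, column about 279. The teal look-alike at (280,330) is well clear.

move_arm --increments '[0, 0, 0, 0.1, 0.2, -4, 7, 0, 0, 0, 0, 0, -4, 7, 0, 0, 0, 0, 0, -2.8, 7, 0, 0, 0, 0, 0, -1.3, 7, 0, 0, 0, 0, 0, -0.5, 7, 0, 0, 0, 0, 0, 0, 3.5, 0, 0, 0, 0, 0, 0, 3.5, 0, 0, 0, 0, 0, 0, 3.5, 0, 0, 0, 0, 0, 0, 3.5, 0, 0, 0, 0, 0, 0, 3.5, 0, 0, 0, 0, 0, 0, 3.5]'

```text
time: 7.6
position: [0.5657, -0.3086, 0.0043]
orientation: [0.001, 0.981, 0.192, 0.001]
force: [-0.2, 0.8, 6.0]
width: 0.487
grip_force: 61.1
```

```bash
python3 -c "
from h import *
st((.6125,.1652,.12))"
```

```text
t7.6 pos [ 56.57 -30.86   0.43] yang -1.184 q1 -0.50 q6 2.26 w 0.487 gf 61 F [-0.2  0.8  6. ]
 to (0.6125, 0.1652, 0.12) [ 4.68 47.38 11.57]
```

move_arm --increments '[0, 0, 0, 0, 0, 2, 3.5, 0, 0, 0, 0, 0, 4.5, 3.5, 0, 0, 0, 0, 0, 4.5, 3.5, 0, 0, 0, 0.47, 4.7, 0, 3.5, 0, 0, 0, 0.47, 4.7, 0, 3.5, 0, 0, 0, 0.47, 4.7, 0, 3.5, 0, 0, 0, 0.47, 4.7, 0, 3.5, 0, 0, 0, 0.47, 4.7, 0, 3.5, 0, 0, 0, 0.47, 4.7, 0, 3.5, 0, 0, 0, 0.47, 4.7, 0, 3.5, 0, 0, 0, 0.47, 4.7, 0, 3.5, 0, 0, 0, 0.47, 4.7, 0, 3.5]'

```text
time: 8.8
position: [0.6071, 0.1169, 0.1134]
orientation: [-0.0, 0.981, 0.192, 0.001]
force: [0.4, -0.2, -0.6]
width: 0.488
grip_force: 60.8
```

move_arm --increments '[0, 0, 0, 0.4, 3, 0, 3.5, 0, 0, 0, 0, 2, 0, 3.5, 0, 0, 0, 0, 0, -3, 3.5, 0, 0, 0, 0, 0, -2, 3.5, 0, 0, 0, 0, 0, 0, 3.5, 0, 0, 0, 0, 0, 0, 3.5]'

```text
time: 9.4
position: [0.611, 0.1649, 0.0631]
orientation: [-0.0, 0.981, 0.192, 0.0]
force: [-0.4, -0.3, 0.3]
width: 0.485
grip_force: 60.9
```

```bash
python3 -c "
from h import *
st((.6125,.1652,.0112))"
```

```text
t9.4 pos [61.1  16.49  6.31] yang -1.184 q1 0.26 q6 3.02 w 0.485 gf 61 F [-0.4 -0.3  0.3]
 to (0.6125, 0.1652, 0.0112) [ 0.15  0.03 -5.19]
```

move_arm --increments '[0, 0, 0, 0.2, 0, -2.5, 3.5, 0, 0, 0, 0, 0, -1.7, 3.5, 0, 0, 0, 0, 0, -0.7, 3.5, 0, 0, 0, 0, 0, -0.3, 3.5, 0, 0, 0, 0, 0, 0, 3.5, 0, 0, 0, 0, 0, 0, 6.5, 0, 0, 0, 0, 0, 0, 6.5, 0, 0, 0, 0, 0, 0, 6.5, 0, 0, 0, 0, 0, 0, 6.5, 0, 0, 0, 0, 0, 3, 6.5, 0, 0, 0, 0, 0, 4.5, 6.5, 0, 0, 0, 0, 0, 4.5, 6.5]'

```text
time: 10.6
position: [0.6121, 0.1648, 0.1312]
orientation: [-0.0, 0.981, 0.192, -0.001]
force: [1.2, 1.4, 0.3]
width: 0.761
grip_force: 0.0
```

```bash
python3 -c "
from h import *
st((.4075,-.2922,.12))"
```

```text
t10.6 pos [61.21 16.48 13.12] yang -1.184 q1 0.26 q6 3.02 w 0.761 gf 0 F [1.2 1.4 0.3]
 to (0.4075, -0.2922, 0.12) [-20.46 -45.7   -1.12]
```

move_arm --increments '[0, 0, 0, -1.86, -4.15, 0, 4.2, 0, 0, 0, -1.86, -4.15, 0, 4.2, 0, 0, 0, -1.86, -4.15, 0, 4.2, 0, 0, 0, -1.86, -4.15, 0, 4.2, 0, 0, 0, -1.86, -4.15, 0, 4.2, 0, 0, 0, -1.86, -4.15, 0, 4.2, 0, 0, 0, -1.86, -4.15, 0, 4.2, 0, 0, 0, -1.86, -4.15, 0, 4.2, 0, 0, 0, -1.86, -4.15, 0, 4.2, 0, 0, 0, -1.86, -4.15, 0, 4.2, 0, 0, 0, -1.86, -4.15, 0, 4.2, 0, 0, 0, 0, 0, 0, 4.2]'

```text
time: 11.8
position: [0.4063, -0.2958, 0.1305]
orientation: [0.001, 0.982, 0.19, -0.0]
force: [-0.3, -0.1, 0.3]
width: 0.496
grip_force: 0.0
```

```bash
python3 -c "
from h import *
a=manip.snapshot('top')
manip.snapshot('top')
st((.4075,-.2922,.0115))
b=manip.snapshot('wrist')
k=lambda i,x,y:cv2.resize(i[y:y+140,x:x+140],(400,400),interpolation=2)
k2=lambda i:cv2.resize(i,(400,300))
cv2.imwrite('pics/m3.png',np.hstack([k(a,150,110),cv2.resize(b[100:380,140:420],(400,400))]))"
```

```text
t11.9 pos [ 40.76 -29.24  13.03] yang -1.187 q1 -0.62 q6 2.14 w 0.490 gf 0 F [0.  0.7 0.8]
 to (0.4075, -0.2922, 0.0115) [-1.000e-02  2.000e-02 -1.188e+01]
```

View pics/m3.png

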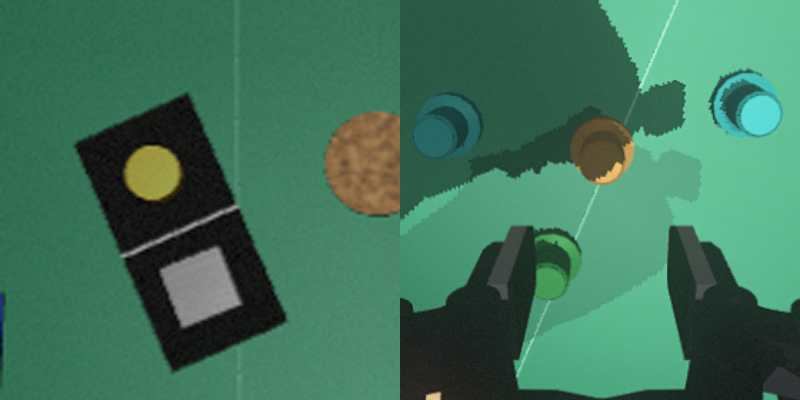

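The anvil and wax sit square on the middles of the pad halves: anvil at crop (202,287), wax at (153,172). The brass die is centred between the fingers at crop (602,150).

move_arm --increments '[0, 0, 0, 0, 0, -3.5, 4.2, 0, 0, 0, 0, 0, -3.5, 4.2, 0, 0, 0, 0, 0, -2.8, 4.2, 0, 0, 0, 0, 0, -1.5, 4.2, 0, 0, 0, 0, 0, -0.6, 4.2, 0, 0, 0, 0, 0, 0, 4.2, 0, 0, 0, 0, 0, 0, 1.5, 0, 0, 0, 0, 0, 0, 1.5, 0, 0, 0, 0, 0, 0, 1.5, 0, 0, 0, 0, 0, 0, 1.5, 0, 0, 0, 0, 0, 0, 1.5, 0, 0, 0, 0, 0, 0, 1.5]'

```text
time: 13.15
position: [0.4091, -0.2917, 0.0125]
orientation: [0.0, 0.981, 0.192, 0.001]
force: [1.3, 3.4, 7.4]
width: 0.258
grip_force: 59.5
```

```bash
python3 -c "
from h import *
A=world('top',[(220.7,210.2)],.031)[0];print('anvil',A)
a=manip.snapshot('top')
import cv2
m=((a.max(2).astype(int)-a.min(2)<30)&(a.mean(2)>100)).astype('uint8'); k=np.zeros_like(m);k[190:235,195:245]=m[190:235,195:245]
k=cv2.morphologyEx(k*255,2,np.ones((5,5)));M=cv2.moments(k,True);u=(M['m10']/M['m00'],M['m01']/M['m00']);A=world('top',[u],.031)[0];print(u,A,M['m00'])
st((A[0],A[1],.15))"
```

```text
anvil [0.52025823 0.12455479]
(219.50315789473683, 209.98105263157893) [0.52079182 0.12719137] 475.0
t13.2 pos [ 40.91 -29.17   1.24] yang -1.184 q1 -0.62 q6 2.13 w 0.255 gf 59 F [1.3 3.  6.9]
 to (np.float64(0.5207918166567457), np.float64(0.12719136504254097), 0.15) [11.17 41.89 13.76]
```

move_arm --increments '[0, 0, 0, 0, 0, 2, 1.5, 0, 0, 0, 0, 0, 4.5, 1.5, 0, 0, 0, 0, 0, 4.5, 1.5, 0, 0, 0, 1.25, 4.65, 0, 1.5, 0, 0, 0, 1.25, 4.65, 0, 1.5, 0, 0, 0, 1.25, 4.65, 0, 1.5, 0, 0, 0, 1.25, 4.65, 0, 1.5, 0, 0, 0, 1.25, 4.65, 0, 1.5, 0, 0, 0, 1.25, 4.65, 0, 1.5, 0, 0, 0, 1.25, 4.65, 0, 1.5, 0, 0, 0, 1.25, 4.65, 0, 1.5, 0, 0, 0, 1.25, 4.65, 0, 1.5]'

```text
time: 14.4
position: [0.521, 0.1289, 0.1219]
orientation: [0.0, 0.981, 0.192, 0.001]
force: [0.9, -0.9, -1.6]
width: 0.258
grip_force: 59.1
```

move_arm --increments '[0, 0, 0, 0, 0, -2, 1.5, 0, 0, 0, 0, 0, -2, 1.5, 0, 0, 0, 0, 0, 0, 1.5, 0, 0, 0, 0, 0, 0, 1.5, 0, 0, 0, 0, 0, 0, 1.5]'

```text
time: 14.9
position: [0.5214, 0.1267, 0.0825]
orientation: [-0.0, 0.981, 0.192, 0.001]
force: [-0.4, 0.1, -1.1]
width: 0.259
grip_force: 59.2
```

```bash
python3 -c "
from h import *
st((.522,.1272,.0445))"
```

```text
t14.9 pos [52.14 12.67  8.25] yang -1.185 q1 0.24 q6 2.99 w 0.259 gf 59 F [-0.4  0.1 -1.1]
 to (0.522, 0.1272, 0.0445) [ 0.06  0.05 -3.8 ]
```

move_arm --increments '[0, 0, 0, 0.06, 0.05, -1.5, 1.5, 0, 0, 0, 0, 0, -1.4, 1.5, 0, 0, 0, 0, 0, -0.6, 1.5, 0, 0, 0, 0, 0, -0.2, 1.5, 0, 0, 0, 0, 0, -0.1, 1.5, 0, 0, 0, 0, 0, 0, 1.5]'

```text
time: 15.5
position: [0.5217, 0.1274, 0.0439]
orientation: [-0.0, 0.981, 0.192, 0.0]
force: [0.2, 0.5, -1.2]
width: 0.26
grip_force: 59.2
```

```bash
python3 -c "
from h import *
st((.522,.1272,.0435))
b=manip.snapshot('wrist');cv2.imwrite('pics/w4.png',b[60:360,130:430])"
```

```text
t15.5 pos [52.17 12.74  4.39] yang -1.184 q1 0.24 q6 2.99 w 0.260 gf 59 F [ 0.2  0.5 -1.2]
 to (0.522, 0.1272, 0.0435) [ 0.03 -0.02 -0.04]
```

View pics/w4.png

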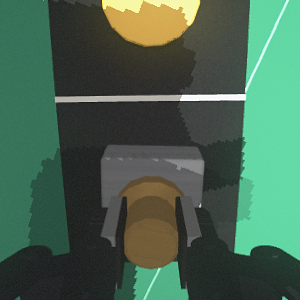

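The die is centred laterally on the anvil with its foot just above it, so I'll release.

move_arm --increments '[0, 0, 0, 0, 0, -0.06, 1.5, 0, 0, 0, 0, 0, 0, 1.5, 0, 0, 0, 0, 0, 0, 4.2, 0, 0, 0, 0, 0, 0, 4.2, 0, 0, 0, 0, 0, 0, 4.2, 0, 0, 0, 0, 0, 0, 4.2, 0, 0, 0, 0, 0, 1.5, 4.2, 0, 0, 0, 0, 0, 3, 4.2, 0, 0, 0, 0, 0, 4, 4.2]'

```text
time: 16.45
position: [0.52, 0.1271, 0.1272]
orientation: [0.0, 0.981, 0.192, -0.002]
force: [1.1, -0.6, -0.2]
width: 0.491
grip_force: 0.0
```

```bash
python3 -c "
from h import *
st((.6559,-.1315,.12))"
```

```text
t16.4 pos [52.   12.71 12.72] yang -1.184 q1 0.24 q6 2.99 w 0.491 gf 0 F [ 1.1 -0.6 -0.2]
 to (0.6559, -0.1315, 0.12) [ 13.59 -25.86  -0.72]
```

move_arm --increments '[0, 0, 0, 1.92, -3.69, 0.5, 7, 0, 0, 0, 1.92, -3.69, 0.5, 7, 0, 0, 0, 1.92, -3.69, 0, 7, 0, 0, 0, 1.92, -3.69, 0, 7, 0, 0, 0, 1.92, -3.69, 0, 7, 0, 0, 0, 1.92, -3.69, 0, 7, 0, 0, 0, 1.92, -3.69, 0, 7, 0, 0, 0, 0, 0, 0, 7, 0, 0, 0, 0, 0, 0, 7, 0, 0, 0, 0, 0, 0, 7]'

```text
time: 17.45
position: [0.6551, -0.1302, 0.1374]
orientation: [-0.0, 0.981, 0.192, -0.0]
force: [0.1, -0.1, 0.8]
width: 0.816
grip_force: 0.0
```

```bash
python3 -c "
from h import *
st((.6559,-.1315,.018))
b=manip.snapshot('wrist');a=manip.snapshot('top')
cv2.imwrite('pics/w5.png',np.hstack([b[60:360,130:430],cv2.resize(a[140:240,160:260],(300,300),interpolation=2)]))"
```

```text
t17.4 pos [ 65.51 -13.02  13.74] yang -1.184 q1 -0.20 q6 2.56 w 0.816 gf 0 F [ 0.1 -0.1  0.8]
 to (0.6559, -0.1315, 0.018) [  0.08  -0.13 -11.94]
```

View pics/w5.png

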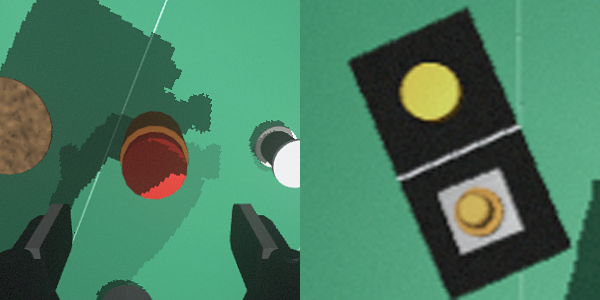

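The die stands centred on the anvil, foot at (481,211) against anvil (482,211). The jar is centred between the fingers and the spool is clear on the right.

move_arm --increments '[0, 0, 0, 0.1, -0.1, -3.5, 7, 0, 0, 0, 0, 0, -3.5, 7, 0, 0, 0, 0, 0, -3, 7, 0, 0, 0, 0, 0, -1.6, 7, 0, 0, 0, 0, 0, -0.5, 7, 0, 0, 0, 0, 0, 0, 4, 0, 0, 0, 0, 0, 0, 4, 0, 0, 0, 0, 0, 0, 4, 0, 0, 0, 0, 0, 0, 4, 0, 0, 0, 0, 0, 0, 4, 0, 0, 0, 0, 0, 0, 4]'

```text
time: 18.65
position: [0.6575, -0.1319, 0.018]
orientation: [0.0, 0.981, 0.192, 0.001]
force: [-0.9, 1.3, 6.4]
width: 0.544
grip_force: 62.3
```

```bash
python3 -c "
from h import *
st((.6187,-.0106,.1))"
```

```text
t18.6 pos [ 65.75 -13.19   1.8 ] yang -1.184 q1 -0.20 q6 2.56 w 0.544 gf 62 F [-0.9  1.3  6.4]
 to (0.6187, -0.0106, 0.1) [-3.88 12.13  8.2 ]
```

move_arm --increments '[0, 0, 0, 0, 0, 1.5, 4, 0, 0, 0, 0, 0, 2.5, 4, 0, 0, 0, -0.75, 2.43, 1, 4, 0, 0, 0, -0.75, 2.43, 0, 4, 0, 0, 0, -0.75, 2.43, 0, 4, 0, 0, 0, -0.75, 2.43, 0, 4, 0, 0, 0, -0.75, 2.43, 0, 4, 0, 0, 0, 0, 0, -2, 4, 0, 0, 0, 0, 0, 0, 4, 0, 0, 0, 0, 0, 0, 4]'

```text
time: 19.65
position: [0.6189, -0.0106, 0.0467]
orientation: [-0.0, 0.981, 0.192, -0.0]
force: [-0.1, 0.5, -1.7]
width: 0.551
grip_force: 61.9
```

```bash
python3 -c "
from h import *
st((.620,-.0102,.0228))"
```

```text
t19.6 pos [61.89 -1.06  4.67] yang -1.184 q1 -0.02 q6 2.74 w 0.551 gf 62 F [-0.1  0.5 -1.7]
 to (0.62, -0.0102, 0.0228) [ 0.11  0.04 -2.39]
```

move_arm --increments '[0, 0, 0, 0.1, 0, -1.2, 4, 0, 0, 0, 0, 0, -0.8, 4, 0, 0, 0, 0, 0, -0.4, 4, 0, 0, 0, 0, 0, 0, 4, 0, 0, 0, 0, 0, 0, 7, 0, 0, 0, 0, 0, 0, 7, 0, 0, 0, 0, 0, 0, 7, 0, 0, 0, 0, 0, 0, 7, 0, 0, 0, 0, 0, 3, 7, 0, 0, 0, 0, 0, 4.5, 7, 0, 0, 0, 0, 0, 4, 7]'

```text
time: 20.75
position: [0.62, -0.0104, 0.1392]
orientation: [-0.0, 0.981, 0.192, -0.0]
force: [1.1, -0.7, 0.2]
width: 0.82
grip_force: 0.0
```

```bash
python3 -c "
from h import *
st((.4875,-.1719,.12))"
```

```text
t20.8 pos [62.   -1.04 13.92] yang -1.184 q1 -0.02 q6 2.74 w 0.820 gf 0 F [ 1.1 -0.7  0.2]
 to (0.4875, -0.1719, 0.12) [-13.25 -16.15  -1.92]
```

move_arm --increments '[0, 0, 0.058, -1.9, -2.31, 0, 8, 0, 0, 0.058, -1.9, -2.31, 0, 8, 0, 0, 0.058, -1.9, -2.31, 0, 8, 0, 0, 0.058, -1.9, -2.31, 0, 8, 0, 0, 0.058, -1.9, -2.31, 0, 8, 0, 0, 0.058, -1.9, -2.31, 0, 8, 0, 0, 0.058, -1.9, -2.31, 0, 8, 0, 0, 0, 0, 0, 0, 8, 0, 0, 0, 0, 0, 0, 8, 0, 0, 0, 0, 0, 0, 8]'

```text
time: 21.75
position: [0.4878, -0.1718, 0.1378]
orientation: [0.0, 0.923, 0.386, 0.0]
force: [0.8, -0.6, -0.4]
width: 0.937
grip_force: 0.0
```

```bash
python3 -c "
from h import *
st((.4875,-.1719,.016))
b=manip.snapshot('wrist');a=manip.snapshot('top')
cv2.imwrite('pics/w6.png',np.hstack([b[60:360,130:430],cv2.resize(a[100:200,240:340],(300,300),interpolation=2)]))"
```

```text
t21.8 pos [ 48.78 -17.18  13.78] yang -0.778 q1 -0.34 q6 2.01 w 0.937 gf 0 F [ 0.8 -0.6 -0.4]
 to (0.4875, -0.1719, 0.016) [-3.000e-02 -1.000e-02 -1.218e+01]
```

View pics/w6.png

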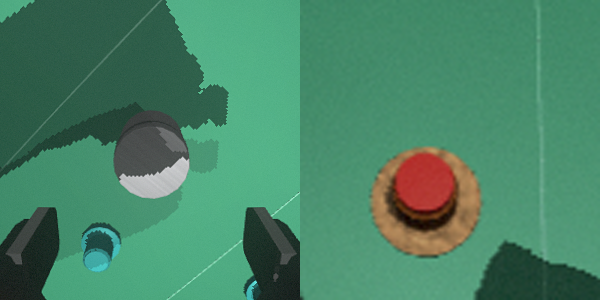

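The jar stands centred on the cork and upright. The tin is centred between the fingers, column 151, and the teal piece is clear.

move_arm --increments '[0, 0, 0, 0, 0, -3.5, 8, 0, 0, 0, 0, 0, -3.5, 8, 0, 0, 0, 0, 0, -3, 8, 0, 0, 0, 0, 0, -1.6, 8, 0, 0, 0, 0, 0, -0.6, 8, 0, 0, 0, 0, 0, 0, 4.5, 0, 0, 0, 0, 0, 0, 4.5, 0, 0, 0, 0, 0, 0, 4.5, 0, 0, 0, 0, 0, 0, 4.5, 0, 0, 0, 0, 0, 0, 4.5, 0, 0, 0, 0, 0, 0, 4.5]'

```text
time: 22.95
position: [0.4881, -0.1723, 0.0168]
orientation: [0.001, 0.922, 0.386, 0.001]
force: [-0.4, 0.6, 7.3]
width: 0.587
grip_force: 62.3
```

```bash
python3 -c "
from h import *
st((.482,.3325,.15))"
```

```text
t22.9 pos [ 48.81 -17.23   1.68] yang -0.778 q1 -0.34 q6 2.01 w 0.587 gf 62 F [-0.4  0.6  7.3]
 to (0.482, 0.3325, 0.15) [-0.61 50.48 13.32]
```

move_arm --increments '[0, 0, 0, 0, 0, 2, 4.5, 0, 0, 0, 0, 0, 4.5, 4.5, 0, 0, 0, 0, 0, 4.5, 4.5, 0, 0, 0, 0, 0, 2, 4.5, 0, 0, 0, 0, 4, 0, 4.5, 0, 0, 0, 0, 4.5, 0, 4.5, 0, 0, 0, 0, 4.5, 0, 4.5, 0, 0, 0, 0, 4.5, 0, 4.5, 0, 0, 0, 0, 4.5, 0, 4.5, 0, 0, 0, -0.1, 4.5, 0, 4.5, 0, 0, 0, -0.1, 4.5, 0, 4.5, 0, 0, 0, -0.1, 4.5, 0, 4.5]'

```text
time: 24.15
position: [0.4839, 0.1847, 0.1461]
orientation: [0.0, 0.922, 0.386, 0.0]
force: [1.2, -0.6, -1.6]
width: 0.584
grip_force: 62.8
```

move_arm --increments '[0, 0, 0, -0.1, 4.5, 0, 4.5, 0, 0, 0, -0.1, 4.5, 0, 4.5, 0, 0, 0, -0.1, 4.5, 0, 4.5, 0, 0, 0, 0, 1.5, 0, 4.5, 0, 0, 0, 0, 0, -4, 4.5, 0, 0, 0, 0, 0, -4, 4.5, 0, 0, 0, 0, 0, -2, 4.5, 0, 0, 0, 0, 0, 0, 4.5, 0, 0, 0, 0, 0, 0, 4.5]'

```text
time: 25.05
position: [0.4814, 0.3326, 0.0463]
orientation: [0.0, 0.923, 0.386, -0.0]
force: [0.7, -0.2, -0.2]
width: 0.585
grip_force: 62.9
```

```bash
python3 -c "
from h import *
st((.482,.3320,.0214))"
```

```text
t25.1 pos [48.14 33.26  4.63] yang -0.778 q1 0.60 q6 2.95 w 0.585 gf 63 F [ 0.7 -0.2 -0.2]
 to (0.482, 0.332, 0.0214) [ 0.06 -0.06 -2.49]
```

move_arm --increments '[0, 0, 0, 0, 0, -1.2, 4.5, 0, 0, 0, 0, 0, -0.8, 4.5, 0, 0, 0, 0, 0, -0.5, 4.5, 0, 0, 0, 0, 0, 0, 4.5, 0, 0, 0, 0, 0, 0, 8, 0, 0, 0, 0, 0, 0, 8, 0, 0, 0, 0, 0, 0, 8, 0, 0, 0, 0, 0, 0, 8, 0, 0, 0, 0, 0, 3, 8, 0, 0, 0, 0, 0, 4.5, 8, 0, 0, 0, 0, 0, 4.5, 8, 0, 0, 0, 0, -4, 3, 8]'

```text
time: 26.25
position: [0.4824, 0.296, 0.1736]
orientation: [-0.001, 0.922, 0.388, 0.002]
force: [2.6, -1.3, -0.1]
width: 0.934
grip_force: 0.0
```

move_arm --increments '[0, 0, 0, -2, -4.5, 2, 8, 0, 0, 0, -2, -4.5, 0, 8, 0, 0, 0, -2, -4.5, 0, 8, 0, 0, 0, -2, -4.5, 0, 8, 0, 0, 0, -2, -4.5, 0, 8, 0, 0, 0, 0, -4.5, 0, 8, 0, 0, 0, 0, -4.5, 0, 8, 0, 0, 0, 0, -4.5, 0, 8, 0, 0, 0, 0, 0, 0, 8, 0, 0, 0, 0, 0, 0, 8, 0, 0, 0, 0, 0, 0, 8]'

```text
time: 27.35
position: [0.3823, -0.0639, 0.1895]
orientation: [-0.0, 0.922, 0.386, 0.0]
force: [-0.1, -0.7, 0.1]
width: 0.934
grip_force: 0.0
```

```bash
python3 -c "
from h import *
st()
cv2.imwrite('pics/end.png',manip.snapshot('top')); cv2.imwrite('pics/end_s.png',manip.snapshot('scene'))"
```

```text
t27.4 pos [38.23 -6.39 18.95] yang -0.778 q1 -0.17 q6 2.18 w 0.934 gf 0 F [-0.1 -0.7  0.1]
```

View pics/end.png

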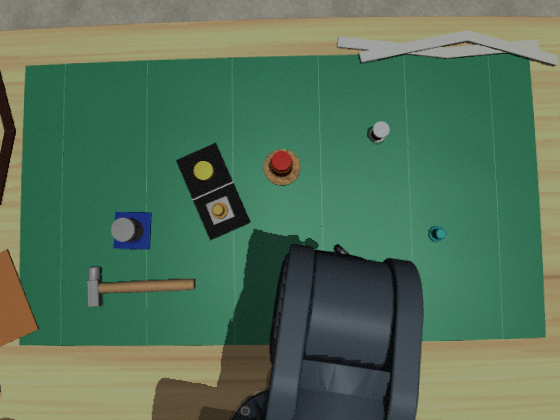

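View pics/end_s.png

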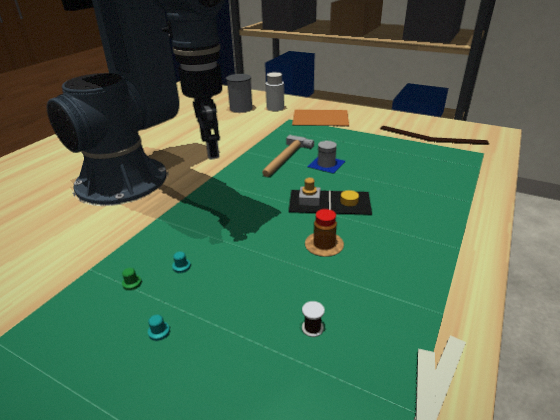

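Everything stands in place and the spool and hammer are unmoved. The tin top at (123,230) is off the felt centre in pixels because of parallax, so I'll check it and the others numerically.

```bash
python3 -c "
from h import *
im=cv2.imread('pics/end.png')
c=cv2.resize(im[205:255,100:160],None,fx=8,fy=8,interpolation=2);cv2.imwrite('pics/tinc.png',c)
print('tin',world('top',[(123,230)],.064),'felt .4812 .3316')
print('jar',world('top',[(282,161.5)],.079),'cork .6187 -.0106')
print('wax',world('top',[(203.5,170.5)],.026),'.6125 .1652')
print('die',world('top',[(219,210)],.065),'anvil .5207 .127')"
```

```text
tin [[0.47925303 0.33018271]] felt .4812 .3316
jar [[ 0.61642104 -0.01243089]] cork .6187 -.0106
wax [[0.61004387 0.16305286]] .6125 .1652
die [[0.51802188 0.12311606]] anvil .5207 .127
```

View pics/tinc.png

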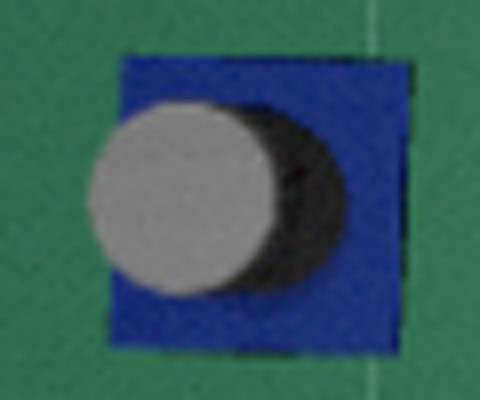

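The tin top at crop (183,198) gives a position within 3 mm of the felt centre. The others read within 3–5 mm, so I'm handing in.

```bash
python3 -c "
from station import manip
print(manip.job_done())"
```

```text
the job is handed in; nothing more can be done
None
```

The bench is set out and handed in at about 27 s of the 131 s allowed: my last camera check put the wax, jar, tin and die within about 5 mm of centre, the anvil measured about 1 mm off when placed, and the spool and hammer stayed put; no verdict was returned at hand-in.

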